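# Cover the slow cooker, fit its control knob and hold it pressed in

### The job

Get the slow cooker going: first set its loose lid on the pot, without dropping it, so that it sits seated and level on the rim, and let go of it. Then take the loose control knob, turn it so that the flat in its bore (on the side of its pointed nose) matches the flat of the D-shaped spindle on the cooker's deck, push it fully on, press it down well into its spring travel and finish while still holding it pressed in, not letting go. Leave the pepper mill, mug and spice jar where they stand.

Things in the scene. Friction and masses are not known exactly. Their poses are not given: they have to be found in the camera images.
- cooker: Small grey slow cooker, fixed: open round pot 131 mm across, 88 mm tall, and joined to it a low control deck (x -163 to -61 mm, 86 mm wide, top 45 mm high) on the side facing the robot. Black ear handles reach 87 mm from the pot's axis along +y and -y, 73 mm high. Origin: centre of the pot's underside; z up; -x points from the pot to the deck.
- cooker_rim (a point): Centre of the pot's mouth at the height of the rim's top (88 mm above the worktop). The mouth is 118 mm across inside. Axes as the cooker's.
- spindle_tip (a point): Centre of the top end of the upright steel D spindle, 125 mm from the pot's axis on the deck; 26 mm out of the deck unpressed (top 71 mm above the worktop). 14 mm diameter with a flat 2.5 mm from the axis; x points out through the flat (cooker's +x, to the pot); z up. Top edge chamfered 1.5 mm. Moves down with the spindle, does not turn.
- spindle (a joint): How far the spindle is pressed down into the deck, m: 0 free, 0.008 at the stop. A spring pushes it up with 3.2 N at the start of travel, 9.6 N at the stop. It counts as pressed in beyond 0.005.
- lid: Loose round steel lid, 140 mm across, 42 mm tall with its black handle, about 0.25 kg, upright on the worktop to the robot's right. Origin: centre of its underside; z up. The lowest 8 mm is a plug of 110 mm diameter that goes into the pot's mouth; the flange's underside, z = 8 mm, rests on the rim. Seated, the origin is 8 mm below cooker_rim. Top at the handle's foot: z = 16 mm.
- lid_handle (a point): Centre of the lid's round handle, 28 mm in diameter (z = 21 to 42 mm of the lid), on the lid's axis 32 mm above its underside.
- knob: Loose black knob, about 50 g, 43 mm tall, upright on the worktop to the robot's left. Origin: centre of its underside, on the bore's axis; z up; x to its nose. Skirt 44 mm wide, 19 mm high. Bore from below: 15 mm deep, 17 mm diameter, flat 4 mm from the axis on the nose (+x) side, so its x must point along the spindle's x. Fully on: underside 15 mm below the spindle's top. Loose fit.
- knob_grip (a point): Middle of the knob's bar grip, on the knob's axis 31 mm above its underside. The bar stands on the skirt (z = 19 to 43 mm), is 14 mm thick along y, runs along x from -21 to +12 mm, then tapers to a nose 3 mm wide at x = +26 mm.
- pepper_mill: Bystander: wooden pepper mill, 58 mm across, 170 mm tall; origin at the centre of its underside.
- striped_mug: Bystander: white mug with dark stripes, 86 mm across, 90 mm tall; origin at its underside.
- spice_jar: Bystander: spice jar with a dark cap, 41 mm across, 105 mm tall; origin at the centre of its underside.

How it is judged:
On the way, in this order (a step that is already met when the one before it is completed fails the run):
1. the lid sits seated and level on the pot's rim, let go (horizontal distance between lid and cooker_rim below 0.008 m and z of lid in the frame of cooker_rim between -0.011 and -0.005 m and angle between lid's own z axis and vertical below 0.05 rad and contact force between the fingers and lid below 0.1 N), for 0.2 s.
2. the knob is fully on the spindle, flat to flat (z of knob in the frame of spindle_tip below -0.012 m and horizontal distance between knob and spindle_tip below 0.005 m and angle between the x axis of knob and the x axis of spindle_tip, either way round below 0.35 rad), for 0.1 s.
At the end, for the whole second after the job is handed in: Lid untouched on the rim: centred within 8 mm, within 3 mm of its height, tilt under 0.05 rad. Knob on the spindle within 3 mm of full depth, flats within 0.35 rad, upright within 0.15 rad, fingers on it with over 2 N, spindle pressed in more than 5 of 8 mm (all of step 1 and all of step 2 and angle between knob's own z axis and vertical below 0.15 rad and value of joint spindle above 0.005 m and contact force between the fingers and knob above 2 N); the arm keeps its last pose, push and grip.
It fails at once if the lid is dropped: let go while more than 30 mm above its seat (z of lid in the frame of cooker_rim above 0.022 m and contact force between the fingers and lid below 0.02 N).
It fails at once if the pepper mill is moved or tipped (distance of pepper_mill from where it was at the start of the episode above 0.03 m).
It fails at once if the mug is moved or tipped (distance of striped_mug from where it was at the start of the episode above 0.03 m).
It fails at once if the spice jar is moved or tipped (distance of spice_jar from where it was at the start of the episode above 0.03 m).
It also fails if it takes over 66 s, if anything falls off the work surface, if the arm or the gripper's body presses on something with over 40 N, if the wrist force passes 120 N, or if a joint passes its speed limit or range.

### The arm

A 6-joint arm with a two-finger parallel gripper is mounted at the origin on a cart in front of the work surface, level with it; the furniture and walls round the work are solid. World frame = base frame: x ahead of the robot, y to its left, z up, the work surface at z = 0. Lengths are in m, angles in rad, forces in N, time in s.
With the tool pointing down it reaches from about 0.3 to 0.775 m from the base axis. Payload 14.6 kg.
Tool frame: the origin (TCP) lies on the mounting face of the last link; the fingertips stand 199 mm ahead of it and the grasp point (between the pads) lies 180 mm ahead of it; z points along the fingers, y is the line along which they close (so a half turn about z gives the same grasp; the last joint's range is limited). The gripper opens to 94 mm and grips with 3 to 60 N. Pads are 16 mm wide; open, the fingers measure 119 mm over their backs; the gripper's body (75 mm by 177 mm) begins 78 mm behind the grasp point.
Start: joints at [1.213, 0.3, 1.521, -0, 1.321, -0.067], TCP at [0.158, 0.527, 0.405] pointing down, gripper open.
Joint ranges: [-3.03, 3.03], [-0.79, 2.21], [0.23, 2.52], [-1.04, 4.18], [0, 3.07], [-2.55, 2.55]. Speed limits (rad/s): [2.22, 2.22, 2.57, 3.14, 3.14, 3.14].

### API

Orientations are given as [roll, pitch, yaw] about the fixed x, y, z axes, in that order (R = Rz(yaw) Ry(pitch) Rx(roll)).
In Python, from station import get_obs, camera, hand_in gives the robot as it stands.
- The arm moves only by the tool apply_moves, never from a script. Its argument "increments" is a list of rows, each an object of numbers: "tx", "ty", "tz": the shift along the tool's x, y, z as a fraction of full scale; "ax", "ay", "az": the turn, a rotation vector about the tool's x, y, z as a fraction of full scale. In form: [{"tx": .., "ty": .., "tz": .., "ax": .., "ay": .., "az": ..}, ...]. A call has 1 to 12 rows; each row shifts and turns the commanded pose from where the row before left it, along the tool's axes as they then stand; what a row does not reach is not made up. Full scale, the value 1, is 30 mm for a shift and 5 degrees for a turn. A row lasts 1/8 s, in which the tool goes at most 62.5 mm and 10.7 degrees, less where a joint would pass 70% of its speed; a pose out of reach is approached as far as the arm can. A call with a number of a shift or a turn outside -1 to 1 is refused whole. A call with a gripper value outside its range is refused whole. "jaw" is the closure, from 0 (fully open) to 1 (shut), set as the call begins (left out, the last holds). The fingers move at their own pace and stop on an object; "force" is the grip in N (left out, the last holds). Time passes only in rows, so rows that do not move let the fingers close. It gives the time, the measured TCP pose, the force, the opening and the grip force at its end, in the units of the state.
- get_obs(): the state, without advancing time (a new reading comes with each control period).
- camera(name): name is "side" or "top" or "wrist"; returns a dict with "pixels" (480x640x3 uint8, red, green, blue), "camera_matrix" (3x3 intrinsics, pixels), "R" (3x3) and "t" (3): a world point X has camera coordinates R X + t; the wrist camera has in their place "T_tool_cam" (4x4, takes a point from camera to tool coordinates, whose origin is the TCP and whose axes are the flange's). Camera axes: x right, y down, z forward; pixel columns grow to the right and rows downward; lengths in m; the calibration is good to about 2 mm. A picture is of the moment at which its call begins: read the wrist's pose just before it. There is no depth.
- hand_in(): hands the job in; it is judged then, once.
The state is a dict: "time_s": time; "qpos": joint angles; "joint_vel": joint speeds; "tau": joint torques, N m; "ee_pos": TCP position; "eef_rot": TCP orientation; "force": force on the tool from outside, world axes, zero at the start; "moment": the same for the moment, N m; "grip_width": finger opening in m; "grip_force": force on a finger pad.
Only numpy, scipy, OpenCV 4.12 (cv2) and the standard library are available. Lean on these libraries where they do the work, as an engineer would, in place of code of your own. Each camera call takes 0.05 s, during which the arm holds its last target. There are 200 camera calls.

## Working session

There is one attempt and no reset: what is moved stays moved. The work goes in short steps, Python scripts to look and compute and a tool call to move; the robot and the scene stay as the last step left them, time stands still between calls to the robot, and variables do not carry over. Pictures are saved under pics/ and viewed, at most 10 in all, crops included, and the job is handed in when it is done.

Besides the shell and the picture viewer there is one more tool, called after "Emit:" by a JSON object that holds its "fn" and its "kwargs", one argument or row to a line. apply_moves: Moves the arm, as the interface text tells. Its arguments: {"type":"object","properties":{"increments":{"type":"array"},"jaw":{"type":"number"},"force":{"type":"number"}},"required":["increments"]}

```bash
ls; mkdir -p pics; cat > h.py <<'E'
import numpy as np, cv2
from station import get_obs, camera, hand_in
from scipy.spatial.transform import Rotation as Ro
def cam(n):
    o=get_obs(); c=camera(n); K=np.array(c["camera_matrix"])
    if n=="wrist":
        T=np.array(c["T_tool_cam"]); Rt=Ro.from_euler('xyz',o["eef_rot"]).as_matrix()
        Rwc=Rt@T[:3,:3]; p=Rt@T[:3,3]+np.array(o["ee_pos"]); R=Rwc.T; t=-R@p
    else: R=np.array(c["R"]); t=np.array(c["t"])
    return dict(im=c["pixels"][:,:,::-1].copy(),K=K,R=R,t=t,C=-R.T@t)
def ray(c,u,v): 
    d=c["R"].T@np.linalg.solve(c["K"],[u,v,1.]); return d/np.linalg.norm(d)
def onz(c,u,v,z):
    d=ray(c,u,v); return c["C"]+d*(z-c["C"][2])/d[2]
def proj(c,X):
    q=c["K"]@(c["R"]@np.array(X,float)+c["t"]); return q[:2]/q[2]
def tri(c1,p1,c2,p2):
    d1,d2=ray(c1,*p1),ray(c2,*p2)
    s=np.linalg.lstsq(np.c_[d1,-d2],c2["C"]-c1["C"],rcond=None)[0]
    a,b=c1["C"]+d1*s[0],c2["C"]+d2*s[1]; return (a+b)/2,np.linalg.norm(a-b)
E
python3 - <<'E'
from h import *
for n in("top","side","wrist"):
    c=cam(n); cv2.imwrite(f"pics/{n}0.png",c["im"]); print(n,c["C"],c["R"].round(2).tolist(),c["K"][0,0])
o=get_obs(); print(o)
E
```

```text
pics
top [0.49781658 0.05143446 1.01929032] [[-0.02, -1.0, 0.0], [-0.99, 0.02, -0.13], [0.13, -0.0, -0.99]] 470.5853201437934
side [0.31478305 0.76553441 0.69017989] [[-0.92, -0.39, 0.02], [-0.26, 0.57, -0.77], [0.29, -0.72, -0.63]] 471.37556605225194
wrist [0.0782348  0.55092704 0.38513168] [[0.29, 0.96, -0.0], [0.92, -0.28, 0.28], [0.27, -0.08, -0.96]] 406.38949771182575
{'time_s': 0.15, 'qpos': array([ 1.21339696e+00,  3.00343644e-01,  1.52140888e+00, -4.28346172e-05,
        1.32068677e+00, -6.65925298e-02]), 'joint_vel': array([-0.00031088, -0.00074743, -0.00161759,  0.0009399 ,  0.00041319,
        0.00014807]), 'tau': array([ 6.53351126e-04, -5.31969023e+01, -3.52808869e+01,  7.07202335e-02,
        2.37644557e-02, -1.07329950e-04]), 'ee_pos': array([0.15769465, 0.52689055, 0.40422902]), 'eef_rot': array([-3.14074513e+00, -1.49372905e-05,  2.85079643e+00]), 'force': array([-0.0688109 , -0.1157598 , -0.32136853]), 'moment': array([ 0.01254785,  0.00290151, -0.00430245]), 'grip_force': 0.0, 'grip_width': 0.09366459298676073}
```

View pics/top0.png

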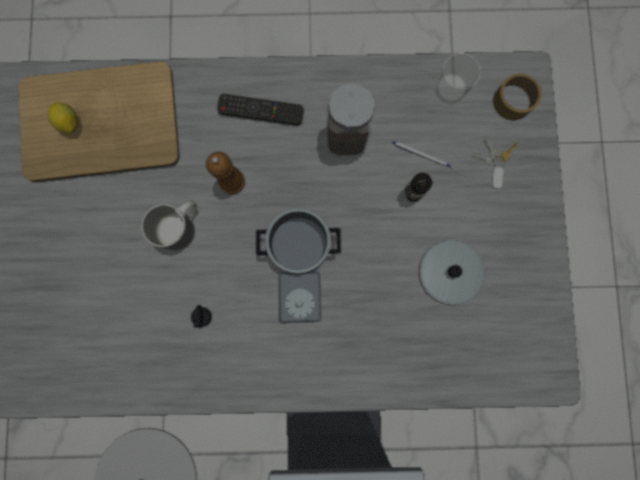

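View pics/side0.png

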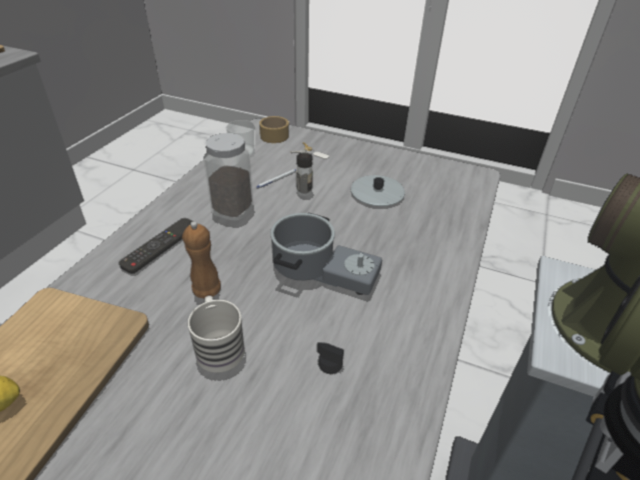

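Top: pot mouth about (298,242), spindle (299,303), lid handle (455,271), knob (201,316). Side: lid handle (378,184), knob (331,357), spindle (361,262), pot mouth about (303,235). The mill, mug and jar stand behind and left of the pot, and to its right.

```bash
python3 - <<'E'
from h import *
T,S=cam("top"),cam("side")
def blob(c,x0,y0,r,th=45):
    g=c["im"][y0-r:y0+r,x0-r:x0+r].max(2); m=(g<th).astype('uint8')
    n,l,st,ce=cv2.connectedComponentsWithStats(m); i=1+np.argmax(st[1:,4]); return ce[i]+[x0-r,y0-r],st[i]
for nm,a,b in(("handle",(455,271,14),(378,184,12)),("knob",(201,316,20),(331,357,24))):
    p,s=blob(T,*a);q,s2=blob(S,*b);print(nm,p,s[2:],q,s2[2:],tri(T,p,S,q), onz(T,*p,.032))
print("pot",tri(T,(298,242),S,(303,235)),onz(T,298,242,.088))
print("spin",tri(T,(299,303),S,(361,262)),onz(T,299,303,.07))
# deck edges (top view) at z=.045
for p in((279,322),(321,321),(279,274),(320,274)):print(onz(T,*p,.045).round(4))
for n,p,z in(("mill",(230,180),0),("mug",(165,228),.09),("jar",(419,185),.1)):print(n,onz(T,*p,z).round(3))
E
```

```text
handle [454.1092437 271.1512605] [ 13  12 119] [375.25 184.5 ] [2 4 4] (array([ 0.56058263, -0.23871469,  0.02165029]), np.float64(0.00650012086394343)) [ 0.55682077 -0.23652373  0.032     ]
knob [200.89215686 316.57843137] [ 19  21 306] [319. 351.] [1 1 1] (array([0.48412799, 0.29896685, 0.02413969]), np.float64(0.019625639205820763)) [0.47495925 0.29401631 0.032     ]
pot (array([0.62031844, 0.08821618, 0.07793894]), np.float64(0.00031466970179638376)) [0.61885964 0.0877749  0.088     ]
spin (array([0.49567816, 0.08879602, 0.05151289]), np.float64(0.005036788145610945)) [0.49811329 0.08869088 0.07      ]
[0.4606 0.1312 0.045 ]
[0.4606 0.0454 0.045 ]
[0.5586 0.13   0.045 ]
[0.5566 0.0451 0.045 ]
mill [0.773 0.24  0.   ]
mug [0.653 0.353 0.09 ]
jar [ 0.727 -0.157  0.1  ]
```

Emit:
{"fn": "apply_moves", "kwargs": {
  "increments": [
    {"az": -0.83},
    {"az": -0.83},
    {"az": -0.83},
    {"az": -0.84},
    {"ty": -1, "tx": -0.51},
    {"ty": -1, "tx": -0.51},
    {"ty": -1, "tx": -0.51},
    {"ty": -1, "tx": -0.51},
    {"ty": -1, "tx": -0.51},
    {"ty": -1, "tx": -0.51},
    {"ty": -1, "tx": -0.51},
    {"ty": -1, "tx": -0.51}
  ],
  "jaw": 0,
  "force": 20
}}

```text
schema error: expected keys tx, ty, tz, ax, ay, az
```

```bash
python3 - <<'E'
from h import *
o=get_obs(); print(o["time_s"],o["ee_pos"],o["eef_rot"],o["qpos"])
c=cam("wrist"); cv2.imwrite("pics/w1.png",c["im"]); print(proj(c,[.475,.294,.03]))
E
```

```text
0.25 [0.15767276 0.52689048 0.40441944] [-3.14110535e+00 -4.37287942e-05  2.85081644e+00] [ 1.21342741e+00  3.00121532e-01  1.52124699e+00  1.15644125e-05
  1.32071327e+00 -6.65955744e-02]
[208.73786593 526.78121132]
```

View pics/w1.png

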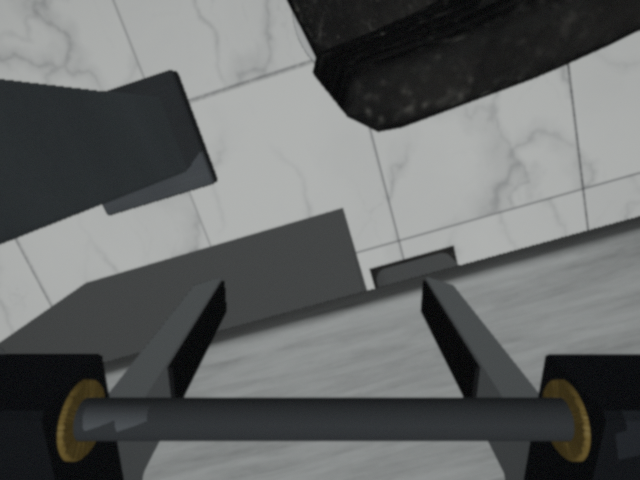

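The call was refused because every row needs all six keys. The wrist view shows only floor and cart edge, with the fingers at (220,290) and (430,290).

Emit:
{"fn": "apply_moves", "kwargs": {
  "increments": [
    {"tx": 0, "ty": 0, "tz": 0, "ax": 0, "ay": 0, "az": -0.83},
    {"tx": 0, "ty": 0, "tz": 0, "ax": 0, "ay": 0, "az": -0.83},
    {"tx": 0, "ty": 0, "tz": 0, "ax": 0, "ay": 0, "az": -0.83},
    {"tx": 0, "ty": 0, "tz": 0, "ax": 0, "ay": 0, "az": -0.84},
    {"tx": -0.8, "ty": -0.9, "tz": 0, "ax": 0, "ay": 0, "az": 0},
    {"tx": -0.8, "ty": -0.9, "tz": 0, "ax": 0, "ay": 0, "az": 0},
    {"tx": -0.8, "ty": -0.9, "tz": 0, "ax": 0, "ay": 0, "az": 0},
    {"tx": -0.8, "ty": -0.9, "tz": 0, "ax": 0, "ay": 0, "az": 0},
    {"tx": -0.8, "ty": -0.9, "tz": 0, "ax": 0, "ay": 0, "az": 0},
    {"tx": -0.8, "ty": -0.9, "tz": 0, "ax": 0, "ay": 0, "az": 0},
    {"tx": -0.8, "ty": -0.9, "tz": 0, "ax": 0, "ay": 0, "az": 0},
    {"tx": -0.8, "ty": -0.9, "tz": 0, "ax": 0, "ay": 0, "az": 0}
  ],
  "jaw": 0,
  "force": 20
}}

```text
time_s: 1.8
ee_pos: [0.3503, 0.3099, 0.4047]
eef_rot: [3.142, 0.0, 3.141]
force: [0.4, -0.5, -0.5]
grip_width: 0.0939
grip_force: 0.0
```

```bash
python3 - <<'E'
from h import *
o=get_obs(); print(o["time_s"],o["ee_pos"],o["eef_rot"],o["qpos"])
c=cam("wrist"); cv2.imwrite("pics/w2.png",c["im"]); print(proj(c,[.475,.294,.03]))
E
```

```text
1.8 [0.3502919  0.30987579 0.40471439] [3.14150817e+00 1.16105885e-04 3.14140968e+00] [ 6.45915643e-01  1.15366501e-01  1.74369235e+00 -2.55847316e-06
  1.28239023e+00 -9.24696988e-01]
[306.64457629 336.68573976]
```

View pics/w2.png

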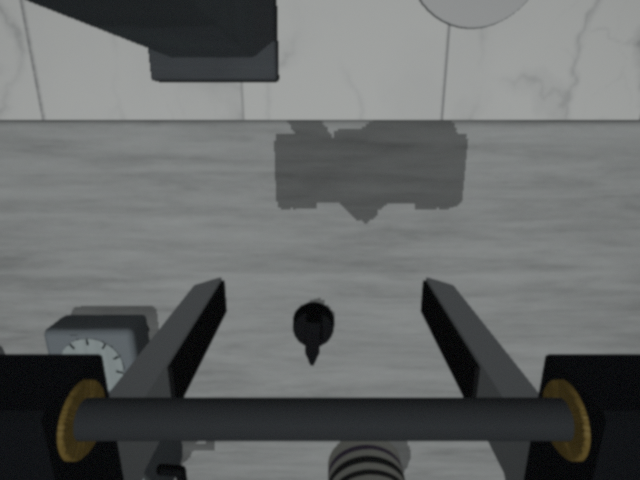

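The knob body is at (313,325) with its nose tip at (312,362), so the nose points nearly along +x. Next, the lid.

Emit:
{"fn": "apply_moves", "kwargs": {
  "increments": [
    {"tx": -0.19, "ty": -0.96, "tz": 0, "ax": 0, "ay": 0, "az": 0},
    {"tx": -0.19, "ty": -0.96, "tz": 0, "ax": 0, "ay": 0, "az": 0},
    {"tx": -0.19, "ty": -0.96, "tz": 0, "ax": 0, "ay": 0, "az": 0},
    {"tx": -0.19, "ty": -0.96, "tz": 0, "ax": 0, "ay": 0, "az": 0},
    {"tx": -0.19, "ty": -0.96, "tz": 0, "ax": 0, "ay": 0, "az": 0},
    {"tx": -0.19, "ty": -0.96, "tz": 0, "ax": 0, "ay": 0, "az": 0},
    {"tx": -0.19, "ty": -0.96, "tz": 0, "ax": 0, "ay": 0, "az": 0},
    {"tx": -0.19, "ty": -0.96, "tz": 0, "ax": 0, "ay": 0, "az": 0},
    {"tx": -0.19, "ty": -0.96, "tz": 0, "ax": 0, "ay": 0, "az": 0},
    {"tx": -0.19, "ty": -0.96, "tz": 0, "ax": 0, "ay": 0, "az": 0},
    {"tx": -0.19, "ty": -0.96, "tz": 0, "ax": 0, "ay": 0, "az": 0},
    {"tx": -0.19, "ty": -0.96, "tz": 0, "ax": 0, "ay": 0, "az": 0}
  ]
}}

```text
time_s: 3.35
ee_pos: [0.418, -0.0357, 0.4047]
eef_rot: [-3.142, 0.0, 3.141]
force: [-0.1, 0.1, -0.1]
grip_width: 0.0936
grip_force: 0.0
```

Emit:
{"fn": "apply_moves", "kwargs": {
  "increments": [
    {"tx": -0.19, "ty": -0.96, "tz": 0, "ax": 0, "ay": 0, "az": 0},
    {"tx": -0.19, "ty": -0.96, "tz": 0, "ax": 0, "ay": 0, "az": 0},
    {"tx": -0.19, "ty": -0.96, "tz": 0, "ax": 0, "ay": 0, "az": 0},
    {"tx": -0.19, "ty": -0.96, "tz": 0, "ax": 0, "ay": 0, "az": 0},
    {"tx": -0.19, "ty": -0.96, "tz": 0, "ax": 0, "ay": 0, "az": 0},
    {"tx": -0.19, "ty": -0.96, "tz": 0, "ax": 0, "ay": 0, "az": 0},
    {"tx": -0.19, "ty": -0.96, "tz": 0, "ax": 0, "ay": 0, "az": 0}
  ]
}}

```text
time_s: 4.22
ee_pos: [0.4579, -0.2373, 0.4046]
eef_rot: [3.142, 0.0, 3.141]
force: [0.6, 0.9, 0.2]
grip_width: 0.0939
grip_force: 0.0
```

```bash
python3 - <<'E'
from h import *
o=get_obs(); print(o["time_s"],o["ee_pos"],o["qpos"])
c=cam("wrist"); cv2.imwrite("pics/w3.png",c["im"]); p=proj(c,[.558,-.238,.032]);print(p)
x0,y0=p.astype(int); r=45; g=c["im"][y0-r:y0+r,x0-r:x0+r]; m=(g.max(2)<50).astype('uint8')
n,l,st,ce=cv2.connectedComponentsWithStats(m)
for s,e in zip(st[1:],ce[1:]): 
  if s[4]>40: print(s,e+[x0-r,y0-r],onz(c,*(e+[x0-r,y0-r]),.034))
E
```

```text
4.225 [ 0.457949   -0.23730266  0.4046345 ] [-5.49119067e-01  2.23678614e-01  1.61707563e+00  6.60357438e-05
  1.30083564e+00 -2.11967406e+00]
[322.05109087 315.01974128]
[ 32  27  27  33 720] [322.31666667 312.91944444] [ 0.55474891 -0.2377363   0.034     ]
```

View pics/w3.png

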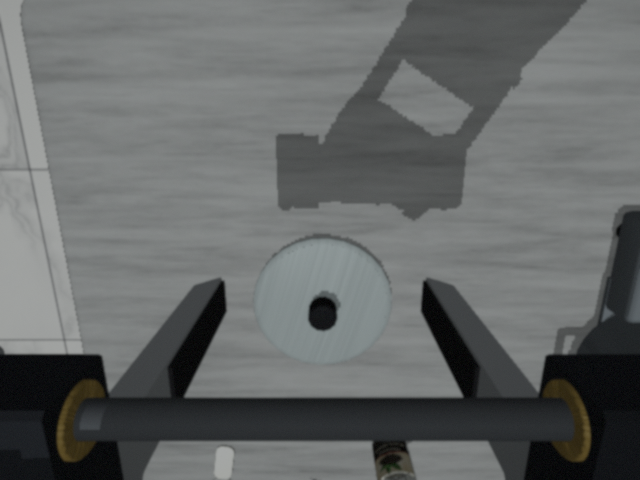

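The lid's disc spans columns 255–391 and rows 237–363, with its handle centred at (322,313).

```bash
python3 - <<'E'
from h import *
c=cam("wrist");T=cam("top")
print(onz(c,323,300,.013),tri(c,(322.3,312.9),T,(454.1,271.1)))
S=cam("side"); g=S["im"][170:205,360:395].max(2); m=(g<70).astype('uint8'); n,l,st,ce=cv2.connectedComponentsWithStats(m); print(st[1:],ce[1:]+[360,170]); 
i=1+np.argmax(st[1:,4]); print(tri(c,(322.3,312.9),S,ce[i]+[360,170]))
m=cv2.inRange(c["im"][225:370,240:410],(120,120,110),(255,255,255)); ct=max(cv2.findContours(m,0,2)[0],key=cv2.contourArea);e=cv2.fitEllipse(cv2.convexHull(ct));print(e); print(onz(c,e[0][0]+240,e[0][1]+225,.014))
E
```

```text
[ 0.5513148  -0.23983458  0.013     ] (array([ 0.55799934, -0.23942979,  0.02608836]), np.float64(0.002683689281578226))
[[14  8  9 12 91]] [[378.05494505 183.24175824]]
(array([ 0.55805627, -0.24045604,  0.02606332]), np.float64(0.001492062086759117))Traceback (most recent call last):
  File "<stdin>", line 6, in <module>
cv2.error: OpenCV(4.12.0) /io/opencv/modules/imgproc/src/shapedescr.cpp:361: error: (-201:Incorrect size of input array) There should be at least 5 points to fit the ellipse in function 'fitEllipseNoDirect'
```

Emit:
{"fn": "apply_moves", "kwargs": {
  "increments": [
    {"tx": -0.47, "ty": 0, "tz": 0.6, "ax": 0, "ay": 0, "az": 0},
    {"tx": -0.47, "ty": 0, "tz": 0.6, "ax": 0, "ay": 0, "az": 0},
    {"tx": -0.47, "ty": 0, "tz": 0.6, "ax": 0, "ay": 0, "az": 0},
    {"tx": -0.47, "ty": -0.06, "tz": 0.6, "ax": 0, "ay": 0, "az": 0},
    {"tx": -0.47, "ty": 0, "tz": 0.6, "ax": 0, "ay": 0, "az": 0},
    {"tx": -0.47, "ty": 0, "tz": 0.6, "ax": 0, "ay": 0, "az": 0},
    {"tx": -0.45, "ty": 0, "tz": 0.6, "ax": 0, "ay": 0, "az": 0},
    {"tx": 0, "ty": 0, "tz": 0.6, "ax": 0, "ay": 0, "az": 0}
  ]
}}

```text
time_s: 5.42
ee_pos: [0.5563, -0.2371, 0.26]
eef_rot: [-3.142, 0.0, -3.14]
force: [-0.6, 0.4, 0.2]
grip_width: 0.0941
grip_force: 0.0
```

```bash
python3 - <<'E'
from h import *
c=cam("wrist"); cv2.imwrite("pics/w4.png",c["im"]); o=get_obs();print(o["ee_pos"],proj(c,[.556,-.239,.032]),proj(c,[.556,-.239,o["ee_pos"][2]-.18]))
E
```

```text
[ 0.55541554 -0.23709658  0.25743956] [318.90818013 273.11636393] [317.8852628  310.96747398]
```

View pics/w4.png

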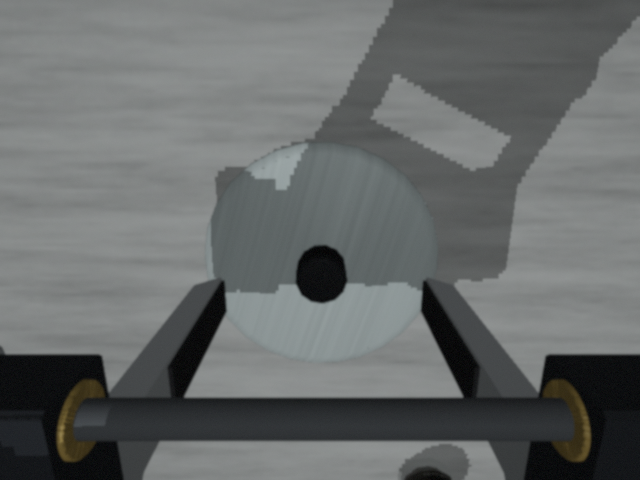

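The handle is at (322,274), within 3 px of the prediction, so I'm descending.

Emit:
{"fn": "apply_moves", "kwargs": {
  "increments": [
    {"tx": 0, "ty": 0, "tz": 0.45, "ax": 0, "ay": 0, "az": 0},
    {"tx": 0, "ty": 0, "tz": 0.45, "ax": 0, "ay": 0, "az": 0},
    {"tx": 0, "ty": 0, "tz": 0.35, "ax": 0, "ay": 0, "az": 0},
    {"tx": 0, "ty": 0, "tz": 0, "ax": 0, "ay": 0, "az": 0},
    {"tx": 0, "ty": 0, "tz": 0, "ax": 0, "ay": 0, "az": 0}
  ]
}}

```text
time_s: 6.1
ee_pos: [0.556, -0.2383, 0.2235]
eef_rot: [-3.141, 0.001, 3.141]
force: [0.6, -0.2, -0.2]
grip_width: 0.0943
grip_force: 0.0
```

Emit:
{"fn": "apply_moves", "kwargs": {
  "increments": [
    {"tx": 0, "ty": 0, "tz": 0, "ax": 0, "ay": 0, "az": 0},
    {"tx": 0, "ty": 0, "tz": 0, "ax": 0, "ay": 0, "az": 0},
    {"tx": 0, "ty": 0, "tz": 0, "ax": 0, "ay": 0, "az": 0},
    {"tx": 0, "ty": 0, "tz": 0, "ax": 0, "ay": 0, "az": 0},
    {"tx": 0, "ty": 0, "tz": 0, "ax": 0, "ay": 0, "az": 0},
    {"tx": 0, "ty": 0, "tz": 0, "ax": 0, "ay": 0, "az": 0},
    {"tx": 0, "ty": 0, "tz": 0, "ax": 0, "ay": 0, "az": 0},
    {"tx": 0, "ty": 0, "tz": 0, "ax": 0, "ay": 0, "az": 0}
  ],
  "jaw": 1,
  "force": 30
}}

```text
time_s: 7.1
ee_pos: [0.5559, -0.2382, 0.2231]
eef_rot: [-3.142, -0.0, 3.141]
force: [0.2, 0.3, -0.8]
grip_width: 0.0268
grip_force: 30.0
```

Emit:
{"fn": "apply_moves", "kwargs": {
  "increments": [
    {"tx": 0, "ty": 0, "tz": -0.3, "ax": 0, "ay": 0, "az": 0},
    {"tx": 0, "ty": 0, "tz": -0.5, "ax": 0, "ay": 0, "az": 0},
    {"tx": 0, "ty": 0, "tz": -0.5, "ax": 0, "ay": 0, "az": 0},
    {"tx": 0, "ty": 0, "tz": -0.5, "ax": 0, "ay": 0, "az": 0},
    {"tx": 0, "ty": 0, "tz": -0.5, "ax": 0, "ay": 0, "az": 0},
    {"tx": 0, "ty": 0, "tz": -0.5, "ax": 0, "ay": 0, "az": 0},
    {"tx": 0, "ty": 0, "tz": -0.5, "ax": 0, "ay": 0, "az": 0},
    {"tx": 0, "ty": 0, "tz": -0.5, "ax": 0, "ay": 0, "az": 0},
    {"tx": 0, "ty": 0, "tz": -0.5, "ax": 0, "ay": 0, "az": 0},
    {"tx": 0, "ty": 0, "tz": -0.3, "ax": 0, "ay": 0, "az": 0}
  ]
}}

```text
time_s: 8.35
ee_pos: [0.556, -0.2382, 0.3623]
eef_rot: [-3.141, 0.001, 3.141]
force: [-0.0, 0.4, -2.7]
grip_width: 0.0271
grip_force: 30.0
```

```bash
python3 - <<'E'
from h import *
T=cam("top");S=cam("side")
a=cv2.resize(T["im"][195:335,235:365],None,fx=3,fy=3,interpolation=cv2.INTER_CUBIC)
b=cv2.resize(S["im"][200:300,260:390],None,fx=3,fy=3,interpolation=cv2.INTER_CUBIC)
b=cv2.copyMakeBorder(b,0,120,0,0,0)
cv2.imwrite("pics/c5.png",np.hstack([a,b])); print(get_obs()["ee_pos"],get_obs()["grip_force"])
E
```

```text
[ 0.55599772 -0.23819973  0.36220398] 29.999493237119168
```

View pics/c5.png

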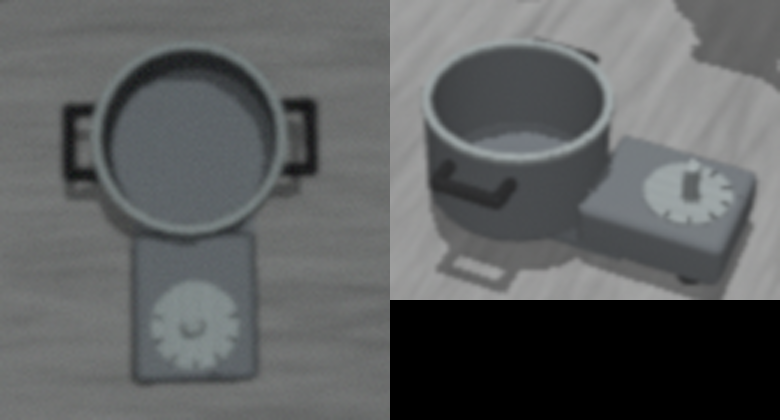

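Crop: the rim's outer ring is centred on top-view (298.2,242) and side-view (302.7,233). The dial is centred at top (300,303.3) and side (359.7,264). The spindle top is at top (299.3,304) and side (360,257).

```bash
python3 - <<'E'
from h import *
T,S=cam("top"),cam("side")
def f(n,a,b,z): print(n,tri(T,a,S,b),onz(T,*a,z)[:2],onz(S,*b,z)[:2])
f("rim",(298.2,242),(302.7,233),.088); f("dial",(300,303.3),(359.7,264),.045); f("tip",(299.3,304),(360,257.5),.071)
print(get_obs()["ee_pos"],get_obs()["force"])
# lid in the air, top view
g=T["im"]; p=proj(T,[.556,-.238,.155]); print(p)
E
```

```text
rim (array([0.62037963, 0.0878531 , 0.08275641]), np.float64(0.0017663013768824864)) [0.61885035 0.08737595] [0.6186261 0.0938399]
dial (array([0.49659131, 0.08743292, 0.04426493]), np.float64(0.0017985347207582526)) [0.4974623  0.08763053] [0.49551242 0.08798868]
tip (array([0.49614709, 0.0884203 , 0.06271717]), np.float64(9.187242649261842e-05)) [0.49611748 0.08808856] [0.49379697 0.09736958]
[ 0.55588987 -0.23815624  0.36078318] [ 0.36493831  0.5953129  -2.41816701]
[474.17327524 267.13063439]
```

Emit:
{"fn": "apply_moves", "kwargs": {
  "increments": [
    {"tx": -0.1, "ty": 0.5, "tz": 0, "ax": 0, "ay": 0, "az": 0},
    {"tx": -0.2, "ty": 0.96, "tz": 0, "ax": 0, "ay": 0, "az": 0},
    {"tx": -0.2, "ty": 0.96, "tz": 0, "ax": 0, "ay": 0, "az": 0},
    {"tx": -0.2, "ty": 0.96, "tz": 0, "ax": 0, "ay": 0, "az": 0},
    {"tx": -0.2, "ty": 1, "tz": 0, "ax": 0, "ay": 0, "az": 0},
    {"tx": -0.2, "ty": 1, "tz": 0, "ax": 0, "ay": 0, "az": 0},
    {"tx": -0.2, "ty": 1, "tz": 0, "ax": 0, "ay": 0, "az": 0},
    {"tx": -0.2, "ty": 1, "tz": 0, "ax": 0, "ay": 0, "az": 0},
    {"tx": -0.2, "ty": 1, "tz": 0, "ax": 0, "ay": 0, "az": 0},
    {"tx": -0.2, "ty": 1, "tz": 0, "ax": 0, "ay": 0, "az": 0},
    {"tx": -0.2, "ty": 1, "tz": 0, "ax": 0, "ay": 0, "az": 0},
    {"tx": -0.03, "ty": 0.5, "tz": 0, "ax": 0, "ay": 0, "az": 0}
  ]
}}

```text
time_s: 10.05
ee_pos: [0.6197, 0.0903, 0.3606]
eef_rot: [3.142, -0.001, -3.14]
force: [-0.1, -0.2, -1.6]
grip_width: 0.0269
grip_force: 30.0
```

Emit:
{"fn": "apply_moves", "kwargs": {
  "increments": [
    {"tx": 0, "ty": 0, "tz": 0.4, "ax": 0, "ay": 0, "az": 0},
    {"tx": 0, "ty": 0, "tz": 0.4, "ax": 0, "ay": 0, "az": 0},
    {"tx": 0, "ty": 0, "tz": 0.3, "ax": 0, "ay": 0, "az": 0},
    {"tx": 0, "ty": 0, "tz": 0, "ax": 0, "ay": 0, "az": 0},
    {"tx": 0, "ty": 0, "tz": 0, "ax": 0, "ay": 0, "az": 0}
  ]
}}

```text
time_s: 10.68
ee_pos: [0.62, 0.0879, 0.3285]
eef_rot: [3.142, 0.001, 3.141]
force: [0.4, -0.1, -3.0]
grip_width: 0.0269
grip_force: 30.0
```

```bash
python3 - <<'E'
from h import *
o=get_obs();print(o["ee_pos"],o["eef_rot"],o["grip_width"])
S=cam("side");c=cam("wrist")
b=cv2.resize(S["im"][160:310,230:400],None,fx=2.3,fy=2.3,interpolation=cv2.INTER_CUBIC)
w=cv2.resize(c["im"],(390,293)); h=max(b.shape[0],293)
pad=lambda i:cv2.copyMakeBorder(i,0,h-i.shape[0],0,0,0)
cv2.imwrite("pics/c6.png",np.hstack([pad(b),pad(w)]))
E
```

```text
[0.61999825 0.08792821 0.32849699] [3.14156303e+00 5.39846351e-04 3.14101661e+00] 0.02690439684969429
```

View pics/c6.png

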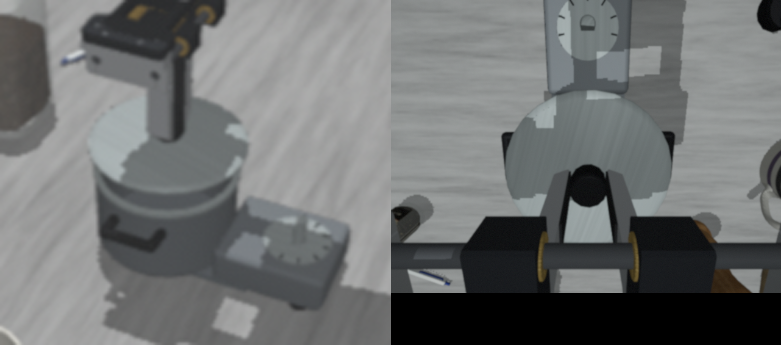

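The lid is centred between the ears: lid 505–672, ears 502–674. The spindle is at about (588,24) of the crop.

```bash
python3 - <<'E'
from h import *
c=cam("wrist"); k=640/390; f=lambda u,v,z:onz(c,(u-391)*k,v*k,z).round(4)
print("tip",f(588,17,.071),"dial",f(588,25,.045),"lid front(z.12)",f(588,91.5,.12),f(505,165,.12),f(672,165,.12))
cv2.imwrite("pics/w7.png",c["im"][:300,180:480])
g=cv2.cvtColor(c["im"],cv2.COLOR_BGR2GRAY); print(g[0:60:2,323]); print(g[130:170:2,323])
E
```

```text
tip [0.492  0.0887 0.071 ] dial [0.4941 0.0887 0.045 ] lid front(z.12) [0.5519 0.0886 0.12  ] [0.6109 0.0207 0.12  ] [0.611  0.1574 0.12  ]
[ 86 115 121 122 122 122 121 122 122 122 123 120  97 102 112 114 117 121
 122 125 121  89  59  58  62  97 121 122 121 122]
[ 86  86  85  85  86  86  87  85  88 124 148 155 161 164 170 174 160 126
 124 124]
```

Emit:
{"fn": "apply_moves", "kwargs": {
  "increments": [
    {"tx": 0.05, "ty": 0, "tz": 0, "ax": 0, "ay": 0, "az": 0},
    {"tx": 0, "ty": 0, "tz": 0.25, "ax": 0, "ay": 0, "az": 0},
    {"tx": 0, "ty": 0, "tz": 0.2, "ax": 0, "ay": 0, "az": 0},
    {"tx": 0, "ty": 0, "tz": 0.2, "ax": 0, "ay": 0, "az": 0},
    {"tx": 0, "ty": 0, "tz": 0.15, "ax": 0, "ay": 0, "az": 0},
    {"tx": 0, "ty": 0, "tz": 0, "ax": 0, "ay": 0, "az": 0},
    {"tx": 0, "ty": 0, "tz": 0, "ax": 0, "ay": 0, "az": 0}
  ]
}}

```text
time_s: 11.7
ee_pos: [0.6184, 0.0882, 0.3043]
eef_rot: [-3.142, 0.0, 3.141]
force: [0.4, 0.7, -3.0]
grip_width: 0.027
grip_force: 30.0
```

Emit:
{"fn": "apply_moves", "kwargs": {
  "increments": [
    {"tx": 0, "ty": 0, "tz": 0.05, "ax": 0, "ay": 0, "az": 0},
    {"tx": 0, "ty": 0, "tz": 0.03, "ax": 0, "ay": 0, "az": 0},
    {"tx": 0, "ty": 0, "tz": 0, "ax": 0, "ay": 0, "az": 0},
    {"tx": 0, "ty": 0, "tz": 0, "ax": 0, "ay": 0, "az": 0}
  ]
}}

```text
time_s: 12.2
ee_pos: [0.6184, 0.0882, 0.3031]
eef_rot: [3.142, 0.001, 3.141]
force: [-4.6, 0.0, 8.3]
grip_width: 0.0271
grip_force: 30.0
```

Emit:
{"fn": "apply_moves", "kwargs": {
  "increments": [
    {"tx": 0, "ty": 0, "tz": 0, "ax": 0, "ay": 0, "az": 0},
    {"tx": 0, "ty": 0, "tz": 0, "ax": 0, "ay": 0, "az": 0},
    {"tx": 0, "ty": 0, "tz": 0, "ax": 0, "ay": 0, "az": 0},
    {"tx": 0, "ty": 0, "tz": 0, "ax": 0, "ay": 0, "az": 0},
    {"tx": 0, "ty": 0, "tz": -0.5, "ax": 0, "ay": 0, "az": 0},
    {"tx": 0, "ty": 0, "tz": -0.8, "ax": 0, "ay": 0, "az": 0},
    {"tx": 0, "ty": 0, "tz": -0.8, "ax": 0, "ay": 0, "az": 0},
    {"tx": 0, "ty": 0, "tz": -0.8, "ax": 0, "ay": 0, "az": 0},
    {"tx": 0, "ty": 0, "tz": -0.5, "ax": 0, "ay": 0, "az": 0}
  ],
  "jaw": 0
}}

```text
time_s: 13.32
ee_pos: [0.6183, 0.0882, 0.406]
eef_rot: [3.141, 0.002, 3.141]
force: [-0.3, 0.7, -0.1]
grip_width: 0.0939
grip_force: 0.0
```

Emit:
{"fn": "apply_moves", "kwargs": {
  "increments": [
    {"tx": 0.89, "ty": 0.77, "tz": 0, "ax": 0, "ay": 0, "az": 0},
    {"tx": 0.89, "ty": 0.77, "tz": 0, "ax": 0, "ay": 0, "az": 0},
    {"tx": 0.89, "ty": 0.77, "tz": 0, "ax": 0, "ay": 0, "az": 0},
    {"tx": 0.89, "ty": 0.77, "tz": 0, "ax": 0, "ay": 0, "az": 0},
    {"tx": 0.89, "ty": 0.77, "tz": 0, "ax": 0, "ay": 0, "az": 0},
    {"tx": 0.89, "ty": 0.77, "tz": 0, "ax": 0, "ay": 0, "az": 0},
    {"tx": 0.89, "ty": 0.77, "tz": 0, "ax": 0, "ay": 0, "az": 0},
    {"tx": 0.89, "ty": 0.77, "tz": 0, "ax": 0, "ay": 0, "az": 0},
    {"tx": 0.89, "ty": 0.77, "tz": 0, "ax": 0, "ay": 0, "az": 0},
    {"tx": 0, "ty": 0, "tz": 0.8, "ax": 0, "ay": 0, "az": 0},
    {"tx": 0, "ty": 0, "tz": 0.8, "ax": 0, "ay": 0, "az": 0},
    {"tx": 0, "ty": 0, "tz": 0, "ax": 0, "ay": 0, "az": 0}
  ]
}}

```text
time_s: 14.82
ee_pos: [0.378, 0.2961, 0.3549]
eef_rot: [-3.14, -0.002, 3.142]
force: [-0.5, 0.1, 0.1]
grip_width: 0.0934
grip_force: 0.0
```

```bash
python3 - <<'E'
from h import *
o=get_obs();print(o["time_s"],o["ee_pos"],o["eef_rot"])
S,c,T=cam("side"),cam("wrist"),cam("top"); p=proj(c,[.477,.295,.03]); print(p,proj(c,[.503,.295,.043]))
np.savez("k.npz",**c)
x0,y0=p.astype(int); r=65
g=c["im"][y0-r:y0+r,x0-r:x0+r].max(2)
m=(g<50).astype('uint8'); n,l,st,ce=cv2.connectedComponentsWithStats(m); print(st[1:],ce[1:]+[x0-r,y0-r])
a=cv2.resize(S["im"][190:310,250:400],None,fx=2.2,fy=2.2,interpolation=cv2.INTER_CUBIC)
t=cv2.resize(T["im"][200:330,240:360],None,fx=2.03,fy=2.03,interpolation=cv2.INTER_CUBIC)[:264]
w=c["im"][y0-66:y0+66,x0-r:x0+r]; w=cv2.resize(cv2.convertScaleAbs(w,alpha=2.2),(264,264),interpolation=cv2.INTER_CUBIC)
print(a.shape,t.shape,(x0-r,y0-66)); t=cv2.copyMakeBorder(t,0,264-t.shape[0],0,0,0)
cv2.imwrite("pics/c8.png",np.hstack([a,t[:,:200],w]))
E
```

```text
14.825 [0.37795797 0.29610456 0.35494768] [-3.14016848e+00 -2.14025587e-03  3.14156461e+00]
[321.46915145 339.52274886] [321.46185255 375.21410088]
[[  49   24   45   72 2080]
 [   0  125  130    5  650]] [[326.98413462 326.43221154]
 [320.5        401.        ]]
(264, 330, 3) (264, 244, 3) (np.int64(256), np.int64(273))
```

View pics/c8.png

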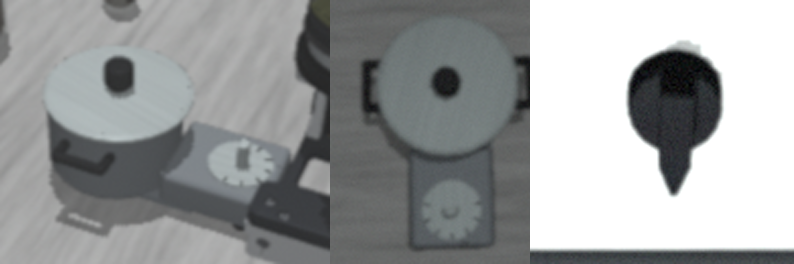

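The lid sits level and centred on the pot. The knob's skirt is centred at crop (674,100), the bar's rear top edge at (678,95) and the nose tip at (673.5,193), so the nose points almost exactly along +x.

```bash
python3 - <<'E'
from h import *
c=dict(np.load("k.npz")); f=lambda u,v,z:onz(c,256+(u-530)*130/264,273+v/2,z)
a,b=f(678,95,.043),f(673.5,193,.043); print(a,b,np.linalg.norm(a-b),np.degrees(np.arctan2(b[1]-a[1],b[0]-a[0])))
d=(b-a)/np.linalg.norm(b-a); print("axis",a+d*.021,b-d*.026)
for z in(.0,.019):print(f(628,100,z),f(721,100,z))
g=c["im"].max(2)
for v in range(318,372,4):
    r=np.where(g[v,290:365]<45)[0]+290; s=np.where(np.abs(np.diff(g[v,300:355].astype(int)))>4)[0]+300; print(v,r.min(),r.max(),s)
T=cam("top"); m=(T["im"][290:340,180:225].max(2)<45).astype('uint8'); ct=max(cv2.findContours(m,0,2)[0],key=cv2.contourArea); print((cv2.convexHull(ct)[:,0]+[180,290]).tolist())
E
```

```text
[0.45210948 0.30105337 0.043     ] [0.49747963 0.29935056 0.043     ] 0.04540209561224096 -2.149393886259605
axis [0.4730947  0.30026576 0.043     ] [0.47149792 0.30032569 0.043     ]
[0.47758187 0.27899753 0.        ] [0.47760912 0.32123062 0.        ]
[0.46730721 0.27999323 0.019     ] [0.46733292 0.3198459  0.019     ]
318 305 349 [301 302 303 304 305 306 307 308 319 322 331 336 338 345 347 348 349 350
 351 352]
322 305 349 [301 302 303 304 305 348 349 350 351 352]
326 305 349 [301 302 303 304 305 328 336 343 348 349 350 351 352]
330 306 348 [302 303 304 305 306 318 320 339 348 349 350 351]
334 307 347 [303 304 305 306 332 333 334 335 336 337 344 346 347 348 349 350]
338 309 345 [305 306 307 308 309 320 325 337 344 345 346 347 348]
342 312 342 [308 309 310 311 312 327 336 341 342 343 344 345]
346 318 335 [312 313 314 315 316 317 318 326 334 335 336 337 338 339 340 341]
350 320 333 [317 318 319 320 333 334 335 336 337]
354 320 333 [317 318 319 320 332 333 334 335 336]
358 321 332 [317 318 319 320 321 331 332 333 334 335 336]
362 323 330 [319 320 321 322 323 329 330 331 332 333]
366 324 328 [320 321 322 323 324 325 327 328 329 330 331]Traceback (most recent call last):
  File "<stdin>", line 8, in <module>
    return umr_minimum(a, axis, None, out, keepdims, initial, where)
ValueError: zero-size array to reduction operation minimum which has no identity
```

Emit:
{"fn": "apply_moves", "kwargs": {
  "increments": [
    {"tx": -0.53, "ty": 0.07, "tz": 0.5, "ax": 0, "ay": 0, "az": 0},
    {"tx": -0.53, "ty": 0.06, "tz": 0.5, "ax": 0, "ay": 0, "az": 0},
    {"tx": -0.53, "ty": 0, "tz": 0.5, "ax": 0, "ay": 0, "az": 0},
    {"tx": -0.53, "ty": 0, "tz": 0.5, "ax": 0, "ay": 0, "az": 0},
    {"tx": -0.53, "ty": 0, "tz": 0.5, "ax": 0, "ay": 0, "az": 0},
    {"tx": -0.5, "ty": 0, "tz": 0.5, "ax": 0, "ay": 0, "az": 0},
    {"tx": 0, "ty": 0, "tz": 0.4, "ax": 0, "ay": 0, "az": 0},
    {"tx": 0, "ty": 0, "tz": 0, "ax": 0, "ay": 0, "az": 0},
    {"tx": 0, "ty": 0, "tz": 0, "ax": 0, "ay": 0, "az": 0}
  ]
}}

```text
time_s: 16.1
ee_pos: [0.4724, 0.3002, 0.2546]
eef_rot: [3.141, 0.001, -3.142]
force: [0.2, -0.1, 0.2]
grip_width: 0.0942
grip_force: 0.0
```

```bash
python3 - <<'E'
from h import *
o=get_obs();c=cam("wrist"); print(o["ee_pos"],o["eef_rot"]); P=o["ee_pos"]
for X in([.4725,.3,.043],[.4985,.3,.043],[.4725,.3,.019]):print(proj(c,X))
g=c["im"].max(2)
for v in range(180,400,8):
    r=np.where(g[v,235:410]<45)[0]+235; print(v,(r.min(),r.max(),len(r)) if len(r) else 0,end='; ')
np.savez("k2.npz",**c)
E
```

```text
[0.4724054  0.30019911 0.25458636] [ 3.14111902e+00  8.22161855e-04 -3.14152308e+00]
[321.75247185 285.3526081 ]
[321.82412387 330.71914671]
[321.8701595  268.52064399]
180 0; 188 0; 196 0; 204 0; 212 0; 220 0; 228 (np.int64(308), np.int64(336), 29); 236 (np.int64(296), np.int64(347), 52); 244 (np.int64(290), np.int64(353), 64); 252 (np.int64(288), np.int64(356), 69); 260 (np.int64(287), np.int64(356), 70); 268 (np.int64(287), np.int64(356), 70); 276 (np.int64(289), np.int64(354), 66); 284 (np.int64(293), np.int64(351), 59); 292 (np.int64(300), np.int64(344), 45); 300 (np.int64(309), np.int64(332), 24); 308 (np.int64(310), np.int64(331), 22); 316 (np.int64(313), np.int64(328), 16); 324 (np.int64(316), np.int64(324), 9); 332 0; 340 0; 348 0; 356 0; 364 0; 372 0; 380 0; 388 0; 396 0;
```

Emit:
{"fn": "apply_moves", "kwargs": {
  "increments": [
    {"tx": 0, "ty": 0, "tz": 0.4, "ax": 0, "ay": 0, "az": 0},
    {"tx": 0, "ty": 0, "tz": 0.4, "ax": 0, "ay": 0, "az": 0},
    {"tx": 0, "ty": 0, "tz": 0.3, "ax": 0, "ay": 0, "az": 0},
    {"tx": 0, "ty": 0, "tz": 0, "ax": 0, "ay": 0, "az": 0},
    {"tx": 0, "ty": 0, "tz": 0, "ax": 0, "ay": 0, "az": 0}
  ]
}}

```text
time_s: 16.77
ee_pos: [0.4727, 0.3001, 0.2209]
eef_rot: [3.142, 0.0, 3.141]
force: [0.7, 0.3, -0.1]
grip_width: 0.0943
grip_force: 0.0
```

Emit:
{"fn": "apply_moves", "kwargs": {
  "increments": [
    {"tx": 0, "ty": 0, "tz": 0, "ax": 0, "ay": 0, "az": 0},
    {"tx": 0, "ty": 0, "tz": 0, "ax": 0, "ay": 0, "az": 0},
    {"tx": 0, "ty": 0, "tz": 0, "ax": 0, "ay": 0, "az": 0},
    {"tx": 0, "ty": 0, "tz": 0, "ax": 0, "ay": 0, "az": 0},
    {"tx": 0, "ty": 0, "tz": 0, "ax": 0, "ay": 0, "az": 0},
    {"tx": 0, "ty": 0, "tz": 0, "ax": 0, "ay": 0, "az": 0},
    {"tx": 0, "ty": 0, "tz": 0, "ax": 0, "ay": 0, "az": 0},
    {"tx": 0, "ty": 0, "tz": 0, "ax": 0, "ay": 0, "az": 0},
    {"tx": 0, "ty": 0, "tz": 0, "ax": 0, "ay": 0, "az": 0}
  ],
  "jaw": 1,
  "force": 45
}}

```text
time_s: 17.9
ee_pos: [0.4727, 0.3, 0.2207]
eef_rot: [-3.142, -0.0, 3.141]
force: [0.0, -0.4, 0.5]
grip_width: 0.0134
grip_force: 45.0
```

Emit:
{"fn": "apply_moves", "kwargs": {
  "increments": [
    {"tx": 0, "ty": 0, "tz": -0.4, "ax": 0, "ay": 0, "az": 0},
    {"tx": 0, "ty": 0, "tz": -0.6, "ax": 0, "ay": 0, "az": 0},
    {"tx": 0, "ty": 0, "tz": -0.8, "ax": 0, "ay": 0, "az": 0},
    {"tx": 0, "ty": 0, "tz": -0.8, "ax": 0, "ay": 0, "az": 0},
    {"tx": 0, "ty": 0, "tz": -0.6, "ax": 0, "ay": 0, "az": 0},
    {"tx": 0, "ty": 0, "tz": -0.3, "ax": 0, "ay": 0, "az": 0}
  ]
}}

```text
time_s: 18.65
ee_pos: [0.4726, 0.3, 0.3273]
eef_rot: [3.141, 0.001, 3.141]
force: [0.6, -0.1, -1.6]
grip_width: 0.0135
grip_force: 45.0
```

Emit:
{"fn": "apply_moves", "kwargs": {
  "increments": [
    {"tx": -0.12, "ty": -0.6, "tz": 0, "ax": 0, "ay": 0, "az": 0},
    {"tx": -0.13, "ty": -0.8, "tz": 0, "ax": 0, "ay": 0, "az": 0},
    {"tx": -0.13, "ty": -0.8, "tz": 0, "ax": 0, "ay": 0, "az": 0},
    {"tx": -0.13, "ty": -0.8, "tz": 0, "ax": 0, "ay": 0, "az": 0},
    {"tx": -0.13, "ty": -0.8, "tz": 0, "ax": 0, "ay": 0, "az": 0},
    {"tx": -0.13, "ty": -0.8, "tz": 0, "ax": 0, "ay": 0, "az": 0},
    {"tx": 0, "ty": -0.4, "tz": 0, "ax": 0, "ay": 0, "az": 0},
    {"tx": 0, "ty": 0, "tz": 0, "ax": 0, "ay": 0, "az": 0},
    {"tx": 0, "ty": 0, "tz": 0, "ax": 0, "ay": 0, "az": 0}
  ]
}}

```text
time_s: 19.77
ee_pos: [0.4956, 0.1504, 0.3256]
eef_rot: [3.142, -0.0, -3.141]
force: [0.3, 0.4, -0.5]
grip_width: 0.0137
grip_force: 45.0
```

```bash
python3 - <<'E'
from h import *
o=get_obs();c=cam("wrist"); P=o["ee_pos"]; print(P,o["eef_rot"])
print("tip",proj(c,[.4955,.088,.071]),"deck",proj(c,[.4955,.088,.045]),"knob",proj(c,[P[0],P[1],P[2]-.1775]),"bottom",proj(c,[P[0],P[1],P[2]-.2207]))
np.savez("k3.npz",**c)
cv2.imwrite("pics/w9.png",cv2.resize(cv2.convertScaleAbs(c["im"][130:430,120:420],alpha=1.5),(600,600),interpolation=cv2.INTER_CUBIC))
E
```

```text
[0.49560563 0.15040159 0.32557974] [ 3.14156219e+00 -3.18064779e-04 -3.14149575e+00]
tip [220.74642987 257.5915188 ] deck [230.0581477 244.7930309] knob [322.17680876 317.08037116] bottom [322.35742337 278.81527308]
```

View pics/w9.png

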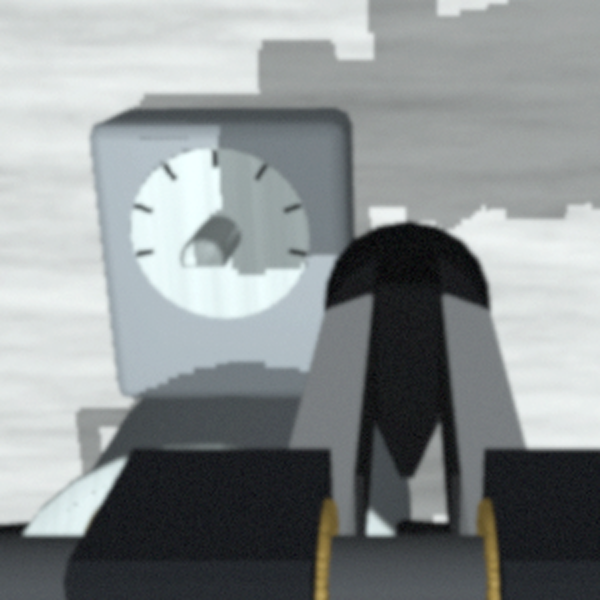

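The flat edge of the spindle's top is at crop row 265, columns 182–222, so its axis is at full-frame (221,258.5). The prediction was (220.7,257.6), so the estimate holds. The knob is upright in the fingers with its nose on +x.

Emit:
{"fn": "apply_moves", "kwargs": {
  "increments": [
    {"tx": 0, "ty": -0.5, "tz": 0, "ax": 0, "ay": 0, "az": 0},
    {"tx": 0, "ty": -0.6, "tz": 0, "ax": 0, "ay": 0, "az": 0},
    {"tx": 0, "ty": -0.6, "tz": 0, "ax": 0, "ay": 0, "az": 0},
    {"tx": -0.01, "ty": -0.39, "tz": 0, "ax": 0, "ay": 0, "az": 0},
    {"tx": 0, "ty": 0, "tz": 0.3, "ax": 0, "ay": 0, "az": 0},
    {"tx": 0, "ty": 0, "tz": 0.4, "ax": 0, "ay": 0, "az": 0},
    {"tx": 0, "ty": 0, "tz": 0.3, "ax": 0, "ay": 0, "az": 0},
    {"tx": 0, "ty": 0, "tz": 0, "ax": 0, "ay": 0, "az": 0},
    {"tx": 0, "ty": 0, "tz": 0, "ax": 0, "ay": 0, "az": 0}
  ]
}}

```text
time_s: 20.95
ee_pos: [0.4961, 0.0875, 0.2959]
eef_rot: [3.142, 0.0, -3.141]
force: [-0.1, -1.0, 0.5]
grip_width: 0.0138
grip_force: 45.0
```

Emit:
{"fn": "apply_moves", "kwargs": {
  "increments": [
    {"tx": 0, "ty": 0, "tz": 0.1, "ax": 0, "ay": 0, "az": 0},
    {"tx": 0, "ty": 0, "tz": 0.1, "ax": 0, "ay": 0, "az": 0},
    {"tx": 0, "ty": 0, "tz": 0.1, "ax": 0, "ay": 0, "az": 0},
    {"tx": 0, "ty": 0, "tz": 0, "ax": 0, "ay": 0, "az": 0}
  ]
}}

```text
time_s: 21.45
ee_pos: [0.496, 0.0873, 0.2865]
eef_rot: [-3.142, -0.0, 3.141]
force: [0.4, -0.0, -0.7]
grip_width: 0.0142
grip_force: 45.0
```

Emit:
{"fn": "apply_moves", "kwargs": {
  "increments": [
    {"tx": 0, "ty": 0, "tz": 0.1, "ax": 0, "ay": 0, "az": 0},
    {"tx": 0, "ty": 0, "tz": 0.1, "ax": 0, "ay": 0, "az": 0},
    {"tx": 0, "ty": 0, "tz": 0.1, "ax": 0, "ay": 0, "az": 0},
    {"tx": 0, "ty": 0, "tz": 0, "ax": 0, "ay": 0, "az": 0},
    {"tx": 0, "ty": 0, "tz": 0, "ax": 0, "ay": 0, "az": 0}
  ]
}}

```text
time_s: 22.08
ee_pos: [0.496, 0.0873, 0.2778]
eef_rot: [3.142, 0.0, 3.141]
force: [-0.4, -0.8, -0.1]
grip_width: 0.0138
grip_force: 45.0
```

Emit:
{"fn": "apply_moves", "kwargs": {
  "increments": [
    {"tx": 0, "ty": 0, "tz": 0.05, "ax": 0, "ay": 0, "az": 0},
    {"tx": 0, "ty": 0, "tz": 0.05, "ax": 0, "ay": 0, "az": 0},
    {"tx": 0, "ty": 0, "tz": 0.05, "ax": 0, "ay": 0, "az": 0},
    {"tx": 0, "ty": 0, "tz": 0.05, "ax": 0, "ay": 0, "az": 0},
    {"tx": 0, "ty": 0, "tz": 0, "ax": 0, "ay": 0, "az": 0},
    {"tx": 0, "ty": 0, "tz": 0, "ax": 0, "ay": 0, "az": 0}
  ]
}}

```text
time_s: 22.82
ee_pos: [0.4961, 0.0873, 0.272]
eef_rot: [3.142, 0.001, 3.141]
force: [-1.6, -0.2, 6.8]
grip_width: 0.014
grip_force: 45.0
```

Emit:
{"fn": "apply_moves", "kwargs": {
  "increments": [
    {"tx": 0, "ty": 0, "tz": 0.04, "ax": 0, "ay": 0, "az": 0},
    {"tx": 0, "ty": 0, "tz": 0.04, "ax": 0, "ay": 0, "az": 0},
    {"tx": 0, "ty": 0, "tz": 0, "ax": 0, "ay": 0, "az": 0},
    {"tx": 0, "ty": 0, "tz": 0, "ax": 0, "ay": 0, "az": 0}
  ]
}}

```text
time_s: 23.32
ee_pos: [0.4961, 0.0873, 0.2698]
eef_rot: [3.142, 0.001, 3.141]
force: [-1.3, 0.4, 7.2]
grip_width: 0.0135
grip_force: 45.0
```

Emit:
{"fn": "apply_moves", "kwargs": {
  "increments": [
    {"tx": 0, "ty": 0, "tz": 0.04, "ax": 0, "ay": 0, "az": 0},
    {"tx": 0, "ty": 0, "tz": 0, "ax": 0, "ay": 0, "az": 0},
    {"tx": 0, "ty": 0, "tz": 0, "ax": 0, "ay": 0, "az": 0},
    {"tx": 0, "ty": 0, "tz": 0, "ax": 0, "ay": 0, "az": 0}
  ]
}}

```text
time_s: 23.82
ee_pos: [0.4961, 0.0874, 0.2686]
eef_rot: [3.142, 0.001, 3.141]
force: [-3.1, -0.1, 9.0]
grip_width: 0.014
grip_force: 45.0
```

```bash
python3 - <<'E'
from h import *
F=[]
for i in range(8):
    c=cam(["side","wrist"][i%2]); o=get_obs(); F.append(np.r_[o["force"],o["ee_pos"]])
    cv2.imwrite(f"pics/e{i%2}.png",c["im"])
print(np.mean(F,0).round(4),np.std(F,0).round(4),o["grip_force"],o["eef_rot"])
c=cam("wrist"); P=o["ee_pos"]; g=c["im"].max(2); print(proj(c,[P[0]+.026,P[1],P[2]-.1777]))
for v in range(330,380,6):
    r=np.where(g[v,290:360]<45)[0]+290; print(v,(r.min(),r.max(),len(r)) if len(r) else 0,end='; ')
E
```

```text
[-2.3342 -0.264   9.0637  0.4961  0.0873  0.2686] [0.5356 0.3698 0.2792 0.     0.     0.    ] 44.989073309116066 [3.14150708e+00 8.15610645e-04 3.14142817e+00]
[322.23687822 368.62396235]
330 (np.int64(301), np.int64(345), 45); 336 (np.int64(301), np.int64(346), 46); 342 (np.int64(300), np.int64(346), 42); 348 (np.int64(300), np.int64(347), 35); 354 (np.int64(299), np.int64(348), 30); 360 (np.int64(298), np.int64(348), 27); 366 (np.int64(298), np.int64(349), 21); 372 (np.int64(298), np.int64(349), 14); 378 (np.int64(298), np.int64(349), 15);
```

The force is 9.1 N, about 7.5 mm of spring travel, and the height agrees. I'm handing in.

```bash
python3 -c "
from station import hand_in
print(hand_in())"
```

```text
the job is handed in; nothing more can be done
None
```

I handed the job in at about 24 s: the lid is seated on the pot and let go, and the knob is on the spindle and held pressed in at about 9 N (roughly 7–8 mm of its 8 mm travel). The hand-in returned no verdict.

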